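Calibrate a gem probe and test the round stone

TASK

Lift the gem-testing probe out of its fork stand by its square handle, reach its sprung tip into the round recess on top of the meter and press the pad at the bottom fully down for half a second to calibrate it. Then aim the probe square at the flat top of the round stone and press the tip gently on the middle of it, about half way in, holding it steady for a good second. Finally hang the probe upright in its fork again by its collar and let go; do not touch the long bead or its stand with the probe, and leave the pliers, dish and jar where they are.

Things in the scene. Friction and masses are not known exactly. Their poses are not given: they have to be found in the camera images.
- probe: Loose pen-like probe, 0.16 kg, hanging tip down in the fork. Origin on its axis at the underside of its round black collar (40 mm across, 6 mm high); z up along the axis. Above the collar a grey square handle. Below it a black round barrel 20 mm across to 60 mm below the origin, a cone to 10 mm across at 78 mm below, then the sprung steel tip, 6 mm across, its round end 92 mm below when out.
- handle (a point): Middle of the probe's handle, 37 mm above the probe's origin on its axis. The handle is 26 mm (probe x) by 22 mm (probe y), from 6 to 68 mm above the origin: grip it across the 22 mm. In the fork the probe's x and y are parallel to those of the fork stand.
- tip_end (a point): The outer end of the probe's sprung tip, on the probe's axis, 92 mm below the probe's origin when fully out.
- tip (a joint): How far the probe's sprung tip is pushed into the probe: 0 fully out, 0.008 m fully in. Starts to move at 1 N, 0.8 N more per mm, 7.4 N when fully in.
- holder: Fixed fork stand; origin on the table under the fork's seat. x points from the fork's open front to its post (roughly away from the robot). Base 100 x 90 x 10 mm; two level prongs 14 mm wide, 28 mm apart, x = -24 to 16 mm, tops 125 mm above the table; post 20 x 56 mm behind them, no higher. The barrel goes into the gap from above or in front; the collar rests on the prongs.
- fork_seat (a point): The middle of the fork's seat, level with the prong tops, 125 mm above the table: the probe's origin is here when it hangs.
- meter: Fixed grey box 90 (x) x 80 (y) x 45 mm with a dark display on the far part of its flat top. Origin on the table under the middle of the top, where the round recess is: 19 mm across, walls upright, its axis vertical.
- cal_face (a point): Middle of the upper face of the copper-coloured sprung pad, 15 mm across, in the meter's recess; 4 mm below the meter's top (41 mm above the table) when not pressed.
- cal (a joint): How far that pad is pressed down: 0 up, 0.004 m fully down. Starts to move at 0.8 N, 4 N when fully down.
- round_mount: Dark head plate, 46 x 46 mm, that carries the round stone. Origin at the middle of its upper face, 75 mm above the table; z is its outward normal, leaning 0.45 rad from vertical towards the robot's side. Out of it along z comes a stiff post with a black saucer 22 mm across, and on this the stone, centred on z, its flat top square to z.
- round_stand: Fixed stand of the round stone's head plate, base 70 x 70 x 10 mm, column 18 mm across; origin under its base. The stone: pale, glassy, faceted, 20 mm across, 8 mm thick, flat top about 15 mm across. The flat top is 18 to 33 mm from the head plate's origin along its z: the post is set differently each time and its setting is not reported, so feel for it. It does not give under 20 N.
- bead_mount: Head plate of a like stand with a like post, but carrying a long pale glassy bead with round ends, 31 mm long and 11 mm thick, lying across along y. Origin and axes as for the other mount. Not to be touched. The two stands change places.
- bead_stand: The fixed stand under the long bead's head plate; origin in the middle of its base's underside. The base is 70 x 70 x 10 mm, its column 18 mm across; head and bead reach at most 120 mm above the table.
- pliers: Loose pliers with blue handles, 140 mm long, 12 mm high, lying on the mat; origin near the pivot, x towards the jaws. Bystander.
- dish: Loose pale dish of beads, 70 mm across, 25 mm high; origin under its middle. Bystander.
- tube: Loose small bead jar, 30 mm across, 70 mm high; origin under its middle. Bystander.
Mind the look-alikes: they are no part of the job. Leave any turquoise look-alike of the meter alone. What is shaped like the probe but yellow is not meant.

How it is judged:
By the outcome, as a careful person would: the job done as asked, in the order asked, and still so for the second after the job is handed in, with the robot touching nothing.
It also fails if it takes over 64 s, if anything falls off the work surface, if the arm or the gripper's body presses on something with over 40 N, if the wrist force passes 120 N, or if a joint passes its speed limit or range.

ROBOT

A 7-joint arm with a two-finger parallel gripper is mounted at the origin on the work surface. World frame = base frame: x ahead of the robot, y to its left, z up, the work surface at z = 0. Lengths are in mm, angles in rad, forces in N, time in s.
With the tool pointing down it reaches from about 425 to 875 mm from the base axis. Payload 4.7 kg.
Tool frame: the origin (TCP) lies midway between the tips of the shut fingers; the grasp point (between the pads) lies 19 mm behind it (r.grasp_offset is the distance from the TCP to the grasp point, in mm); z points along the fingers, y is the line along which they close (so a half turn about z gives the same grasp; the last joint's range is limited). The gripper opens to 85 mm and grips with 20 to 120 N. Pads are 22 mm wide; open, the fingers measure 114 mm over their backs; the gripper's body (76 mm by 85 mm) begins 54 mm behind the grasp point. The pads swing forward as they close: fully open they stand 13 mm farther back than shut.
Start: joints at [1.247, 0.321, -0.07, 1.45, 0.023, 1.371, -0.057], TCP at [215.399, -613.293, 231.349] pointing down, gripper open.
Joint ranges: [-2.86, 2.86], [-0.3, 2.09], [-1.38, 1.24], [0.06, 2.45], [-1.56, 4.7], [0.09, 2.05], [-2.69, 2.69]. Speed limits (rad/s): [2.57, 2.57, 3.14, 3.14, 3.14, 3.14, 3.14].

INTERFACE

Orientations are given as [roll, pitch, yaw] about the fixed x, y, z axes, in that order (R = Rz(yaw) Ry(pitch) Rx(roll)).
In Python, from workcell import sensors, eyes, job, cut_out, r gives the robot as it stands. The module is installed in compiled form; this text tells all that it offers.
- The arm moves only by the tool apply_moves, never from a script. Its argument "motion" is a list of rows, each a list of 2 entries, a list of its own where there are three numbers: the shift along the tool's x, y, z in units of 30 mm (1.0 is 30 mm), then the turn, a rotation vector about the tool's x, y, z in units of 6 degrees (1.0 is 6 degrees). A call has 1 to 8 rows; each row shifts and turns the commanded pose from where the row before left it, along the tool's axes as they then stand; what a row does not reach is not made up. A row lasts 1/12 s, in which the tool goes at most 41.7 mm and 7.16 degrees, less where a joint would pass 70% of its speed; a pose out of reach is approached as far as the arm can. A call is refused whole if a number of a shift passes 1 or a number of a turn 1, either way. A call with a gripper value outside its range is refused whole. "grip" is the opening, from 0 (shut) to 1 (fully open), set as the call begins (left out, the last holds). The fingers move at their own pace and stop on an object; "grip_force" is the grip in N (left out, the last holds). Time passes only in rows, so rows that do not move let the fingers close. It gives the time, the measured TCP pose, the force, the opening and the grip force at its end, in the units of the state.
- sensors.get_state(): the state, without advancing time (a new reading comes with each control period).
- eyes.capture(name): name is "scene" or "top"; returns (picture, depth): 384x512x3 uint8, blue, green, red; 384x512 float32, mm along the optical axis (not along the pixel's ray), 0 where there is no reading.
- eyes.get_calibration(name): a dict with "camera_matrix" (3x3 intrinsics, pixels), "view" (4x4, takes a point from world to camera coordinates). Camera axes: x right, y down, z forward; pixel columns grow to the right and rows downward; lengths in mm; the calibration is good to about 2 mm. A picture is of the moment at which its call begins. get_calibration takes no time and is no camera call.
- job.close_job(): hands the job in; it is judged then, once.
Trained networks look in the newest picture that a camera, given by its name, has taken for a name from the list of things; names that differ only in an ending like _2 or _b are one class to them, and where a whole thing is asked for, a point or a joint stands for the part that bears it (a point fixed in the world has none). Each returns a list of dicts, best first, with "conf" (0 to 1); they miss things now and then, are a little off and sometimes report something else, mostly with a low value. They report only what shows in the picture. A call takes as long as a camera call. They do not tell look-alikes from the thing itself.
- cut_out(camera, thing): "pixels" (384x512 bool, what is visible of it) and "at" ([row, column] in pixels, amid what is visible of it).
The state is a dict: "time_s": time; "joint_pos": joint angles; "dq": joint speeds; "effort": joint torques, N m; "eef_pos": TCP position; "eef_rot": TCP orientation; "ft_force": force on the tool from outside, world axes, zero at the start; "moment": the same for the moment, N m; "width": opening from 0.0 (shut) to 1.0 (fully open); "finger_force": force on a finger pad.
Only numpy, scipy, OpenCV 4.12 (cv2) and the standard library are available. Lean on these libraries where they do the work, as an engineer would, in place of code of your own. Each camera call takes 0.05 s, during which the arm holds its last target. There are 200 camera calls.

## Working session

There is one attempt and no reset: what is moved stays moved. The work goes in short steps, Python scripts to look and compute and a tool call to move; the robot and the scene stay as the last step left them, time stands still between calls to the robot, and variables do not carry over. Pictures are saved under pics/ and viewed, at most 10 in all, crops included, and the job is handed in when it is done.

Besides the shell and the picture viewer there is one more tool, called as a command line: name --argument value ..., lists and objects as JSON in quotes. apply_moves: Moves the arm, as the interface text tells. Its arguments: {"type":"object","properties":{"motion":{"type":"array","items":{"type":"array"}},"grip":{"type":"number"},"grip_force":{"type":"number"}},"required":["motion"]}

```bash
mkdir -p pics
python3 - <<'E'
from workcell import sensors, eyes
import cv2,numpy as np
s=sensors.get_state(); print(s)
for n in("scene","top"):
    p,d=eyes.capture(n); cv2.imwrite(f"pics/{n}0.png",p); np.save(f"{n}_d.npy",d)
    c=eyes.get_calibration(n); print(n,c)
a=[cv2.imread(f"pics/{n}0.png") for n in("scene","top")]
E
```

```text
{'time_s': 0.0, 'joint_pos': array([ 1.24709031,  0.32183886, -0.07008548,  1.45169062,  0.02260726,
        1.37078863, -0.05688449]), 'dq': array([-0.00027289, -0.00161629,  0.00042586,  0.00050422,  0.00106103,
        0.0002366 , -0.00126753]), 'effort': array([-7.15412571e-04, -4.93579209e+01, -3.82155972e-01, -3.14331114e+01,
        1.30913567e-02,  1.12781615e-02,  1.82370087e-05]), 'eef_pos': array([ 215.1933488 , -612.76984781,  230.2053673 ]), 'eef_rot': array([-3.13965717e+00,  1.05457423e-04,  3.37854714e-01]), 'ft_force': array([ 0.59876945, -0.34468563,  0.09160411]), 'moment': array([ 0.01024928, -0.00424393, -0.04010794]), 'finger_force': 0.0, 'width': 1.001762862738711}
scene {'camera_matrix': array([[422.60211552,   0.        , 262.84779282],
       [  0.        , 422.60211552, 189.12404796],
       [  0.        ,   0.        ,   1.        ]]), 'view': array([[-6.97929327e-01,  7.16131809e-01,  7.06299543e-03,
         3.38499703e+02],
       [ 4.61329539e-01,  4.57103317e-01, -7.60415422e-01,
        -1.44399645e+02],
       [-5.47786191e-01, -5.27457855e-01, -6.49398568e-01,
         1.43872692e+03],
       [ 0.00000000e+00,  0.00000000e+00,  0.00000000e+00,
         1.00000000e+00]])}
top {'camera_matrix': array([[402.96375176,   0.        , 255.70986386],
       [  0.        , 402.96375176, 193.32131718],
       [  0.        ,   0.        ,   1.        ]]), 'view': array([[-2.76885782e-02, -9.99612586e-01,  2.83216238e-03,
         4.76441866e+01],
       [-9.96097097e-01,  2.73534378e-02, -8.39187927e-02,
         4.98773051e+02],
       [ 8.38088120e-02, -5.14470078e-03, -9.96468572e-01,
         1.14255110e+03],
       [ 0.00000000e+00,  0.00000000e+00,  0.00000000e+00,
         1.00000000e+00]])}
```

View pics/scene0.png

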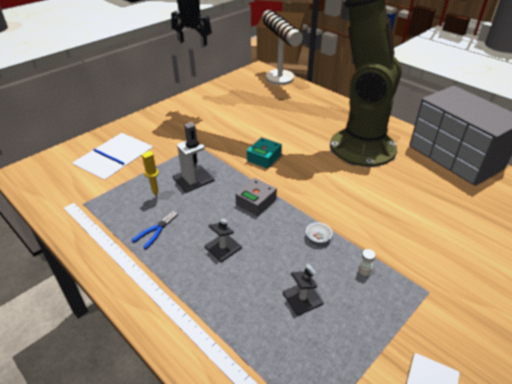

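View pics/top0.png

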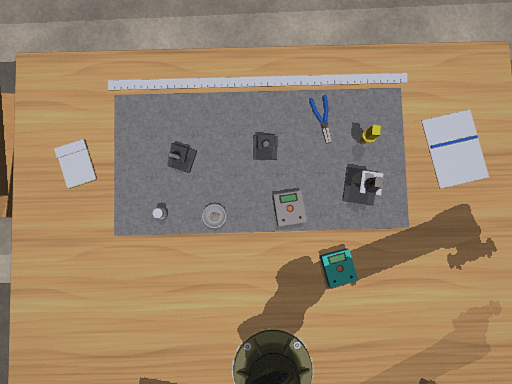

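The scene view shows the probe in its fork at (190,155) and a yellow probe look-alike at (150,172). The grey meter is at (256,196), the turquoise one at (264,152), and the two stands at (222,238) and (303,288). In the top view the fork is at (365,183), the grey meter at (290,208), and the stands at (265,146) and (182,155). Next I'll run the networks and make one enlarged crop.

```bash
cat > h.py <<'E'
import numpy as np,cv2
from workcell import sensors, eyes, cut_out
def cloud(n,d):
    c=eyes.get_calibration(n);K=c["camera_matrix"];V=c["view"]
    v,u=np.indices(d.shape); 
    P=np.stack([(u-K[0,2])/K[0,0]*d,(v-K[1,2])/K[1,1]*d,d],-1)
    return (P-V[:3,3])@V[:3,:3]
def proj(n,p):
    c=eyes.get_calibration(n);q=c["view"][:3,:3]@np.asarray(p,float)+c["view"][:3,3];q=c["camera_matrix"]@q
    return q[:2]/q[2]
E
python3 - <<'E'
from h import *
out={}
D={n:np.load(n+"_d.npy") for n in("scene","top")}
for n in("scene","top"):
    W=cloud(n,D[n]); np.save(n+"_w.npy",W)
    for t in("probe","holder","meter","round_stand","bead_stand","round_mount","bead_mount"):
        for k,o in enumerate(cut_out(n,t)[:3]):
            m=o["pixels"]; w=W[m&(D[n]>0)]
            np.save(f"m_{n}_{t}_{k}.npy",m)
            print(n,t,round(o["conf"],2),np.round(o["at"]),m.sum(),"med",np.median(w,0).round(),"min",np.percentile(w,3,axis=0).round(),"max",np.percentile(w,97,axis=0).round())
s=cv2.imread("pics/scene0.png");t=cv2.imread("pics/top0.png")
def cr(i,x,y,w,h,f): return cv2.resize(i[y:y+h,x:x+w],(w*f,h*f),interpolation=cv2.INTER_CUBIC)
a=np.hstack([cr(s,196,205,50,60,5),cr(s,275,250,60,60,5),cr(s,165,115,50,60,5)][:3])
b=np.hstack([cr(t,245,125,45,50,5),cr(t,155,130,55,50,5),cr(t,340,155,60,50,5)])
b=np.pad(b,((0,0),(0,800-b.shape[1]),(0,0)));a=np.pad(a,((0,0),(0,800-a.shape[1]),(0,0)))
cv2.imwrite("pics/crop1.png",np.vstack([a,b]))
E
```

```text
scene probe 0.64 [172. 146.] 436 med [ 650. -271.  108.] min [ 633. -290.   21.] max [ 660. -263.  158.]
scene probe 0.62 [139. 194.] 399 med [ 510. -261.  142.] min [ 382. -457.   -2.] max [ 524. -251.  192.]
scene holder 0.29 [228. 221.] 262 med [641.   9.  79.] min [590. -44.   1.] max [661.  26.  94.]
scene meter 0.9 [152. 264.] 803 med [ 300. -179.   40.] min [ 237. -231.    1.] max [ 333. -147.   46.]
scene meter 0.67 [197. 254.] 1070 med [467. -48.  42.] min [411. -98.   1.] max [502. -16.  46.]
scene meter 0.67 [293. 302.] 1189 med [618. 256.  10.] min [584. 215.   0.] max [649. 284. 101.]
scene round_stand 0.68 [240. 222.] 851 med [644.  11.  10.] min [608. -25.   3.] max [671.  38.  89.]
scene bead_stand 0.58 [293. 305.] 1180 med [618. 256.  10.] min [585. 216.   1.] max [649. 285. 101.]
scene bead_stand 0.39 [232. 317.] 418 med [431. 152.  14.] min [409. 127.   5.] max [469. 186.  25.]
scene round_mount 0.69 [226. 221.] 260 med [641.  10.  79.] min [620. -18.  63.] max [661.  26.  94.]
scene bead_mount 0.66 [276. 305.] 393 med [614. 254.  80.] min [597. 225.  64.] max [637
[... 914 characters left out ...]
p round_stand 0.81 [146. 267.] 598 med [628.   4.  13.] min [603. -30.   3.] max [662.  36.  94.]
top bead_stand 0.6 [155. 182.] 550 med [604. 241.  14.] min [579. 215.   7.] max [634. 283. 104.]
top bead_stand 0.3 [143. 264.] 225 med [635.   5.  79.] min [619. -15.  64.] max [655.  24.  96.]
top round_mount 0.53 [141. 265.] 276 med [636.   4.  78.] min [617. -18.  62.] max [658.  24.  96.]
top bead_mount 0.55 [156. 177.] 264 med [612. 245.  81.] min [592. 225.  62.] max [635. 266. 105.]
top bead_mount 0.51 [189. 357.] 1001 med [ 511. -253.   11.] min [ 467. -308.    4.] max [ 562. -226.  127.]
top bead_mount 0.45 [156. 181.] 570 med [605. 240.  14.] min [579. 213.   6.] max [634. 279. 104.]
```

View pics/crop1.png

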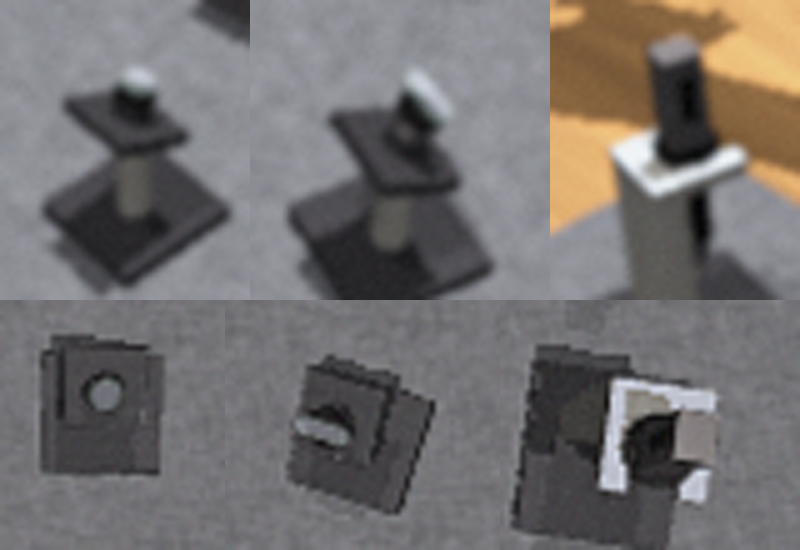

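Candidates: the stand at top (265,146) / scene (222,238) carries a round pale disc, so it is the round stone. The stand at (182,155) / (303,288) carries the elongated bead and must be avoided. The dark probe in the white fork at (370,183) is the probe to grip, not the yellow one at (368,133). The grey meter at (290,208) is the right one, not the turquoise one. The crop confirms these.

```bash
cat > fit.py <<'E'
from h import *
def rect(p):
    (c,s,a)=cv2.minAreaRect(np.asarray(p,np.float32)); return np.round(c,1),np.round(s,1),round(a,1)
for n in("scene","top"):
    W=np.load(n+"_w.npy"); im=cv2.imread(f"pics/{n}0.png").astype(int); ok=np.load(n+"_d.npy")>0
    def box(x0,x1,y0,y1,z0,z1): return ok&(W[...,0]>x0)&(W[...,0]<x1)&(W[...,1]>y0)&(W[...,1]<y1)&(W[...,2]>z0)&(W[...,2]<z1)
    print("==",n)
    mt=box(400,510,-110,-10,37,52); print("meter top",rect(W[mt][:,:2]),np.median(W[mt][:,2]).round(1))
    b,g,r_=im[...,0],im[...,1],im[...,2]
    cp=mt&(r_>b+40)&(r_>g+15); print("copper",cp.sum(),W[cp].mean(0).round(1), r_[cp].mean() if cp.any() else 0)
    ft=box(460,570,-310,-210,118,131); w=ft&(im.min(-1)>140); print("fork white",w.sum(),rect(W[w][:,:2]),np.median(W[w][:,2]).round(1),"all",rect(W[ft][:,:2]))
    ht=box(470,540,-300,-230,185,203); print("handle top",ht.sum(),rect(W[ht][:,:2]),W[ht].mean(0).round(1))
    hb=box(440,580,-330,-200,6,14); print("holder base",rect(W[hb][:,:2]))
    rb=box(580,700,-50,60,6,14); print("rstand base",rb.sum(),rect(W[rb][:,:2]))
    pl=box(600,690,-40,50,55,115)
    P=W[pl]; dark=im[pl].max(-1)<75
    Q=P[dark]; best=None
    rng=np.random.default_rng(0)
    for _ in range(400):
        a=Q[rng.choice(len(Q),3,False)]; nn=np.cross(a[1]-a[0],a[2]-a[0]); l=np.linalg.norm(nn)
        if l<100: continue
        nn/=l; nn*=np.sign(nn[2]); i=abs((Q-a[0])@nn)<2.5
        if best is None or i.sum()>best.sum(): best=i
    I=Q[best]; c=I.mean(0); nn=np.linalg.svd(I-c)[2][2]; nn*=np.sign(nn[2])
    print("plate",len(P),best.sum(),"n",nn.round(3),"tilt",np.arccos(nn[2]).round(3),"dir",np.degrees(np.arctan2(nn[1],nn[0])).round(1))
    h=(P-c)@nn; I=P[(abs(h)<3)]
    ex=np.cross([0,0,1],nn);ex/=np.linalg.norm(ex);ey=np.cross(nn,ex)
    rr=rect(np.c_[(I-c)@ex,(I-c)@ey]); o=c+rr[0][0]*ex+rr[0][1]*ey; print("  rect",rr,"origin",o.round(1))
    S=P[(h>8)]; br=P[(im[pl].min(-1)>125)&(h>8)]; print("  above",len(S),S.mean(0).round(1),"bright",len(br),br.mean(0).round(1),"h",np.sort(h[h>8]).round(1)[-12:])
    if len(br): t=br.mean(0)-o; print("  stone rel: h",(t@nn).round(1),"lat",(t-(t@nn)*nn).round(1))
E
python3 fit.py
```

```text
== scene
meter top (array([454.5, -59.5]), array([94.9, 82.8]), 7.0) 43.4
copper 21 [440.7 -56.6  39.7] 177.42857142857142
fork white 128 (array([ 514.4, -270.5]), array([61.7, 58. ]), 84.6) 123.2 all (array([ 512.8, -268.5]), array([61.2, 59.5]), 79.0)
handle top 59 (array([ 506.4, -268.8]), array([25.5, 25.8]), 79.3) [ 508.  -266.5  190. ]
holder base (array([ 515.9, -269.7]), array([ 92.8, 100.6]), 80.2)
rstand base 445 (array([638.1,   4.4]), array([72.2, 71.4]), 86.2)
plate 262 113 n [-0.413  0.054  0.909] tilt 0.43 dir 172.5
  rect (array([ 9.1, -4.9]), array([48.4, 47.3]), 7.1) origin [638.2   4.   74.2]
  above 56 [633.6   6.5  90.3] bright 18 [628.9   4.5  93.1] h [20.8 20.9 21.2 21.3 21.5 21.5 21.5 21.8 22.  22.1 22.1 22.4]
  stone rel: h 21.0 lat [-0.6 -0.7 -0.2]
== top
meter top (array([453.8, -59.8]), array([90.2, 80.3]), 6.8) 45.0
copper 22 [453.7 -59.3  40.9] 175.86363636363637
fork white 167 (array([ 511.3, -270.8]), array([56. , 58.9]), 79.2) 124.9 all (array([ 510.9, -270.2]), array([57.5, 60. ]), 80.6)
handle top 104 (array([ 505. , -268.8]), array([21.8, 25.7]), 80.9) [ 505.1 -267.9  192.3]
holder base (array([ 510.9, -263.4]), array([137.3, 124.2]), 1.9)
rstand base 291 (array([635.3,   8.5]), array([ 97.4, 107.3]), 2.8)
plate 271 96 n [-0.455  0.055  0.889] tilt 0.476 dir 173.1
  rect (array([-0.7,  2.5]), array([44.8, 46.9]), 5.7) origin [637.9   4.5  74.6]
  above 51 [630.5   3.8  92.5] bright 0 [nan nan nan] h [22.5 22.7 23.1 23.1 23.1 23.2 23.2 23.3 23.9 24.1 24.2 26.4]fit.py:29: RuntimeWarning: Mean of empty slice.
  S=P[(h>8)]; br=P[(im[pl].min(-1)>125)&(h>8)]; print("  above",len(S),S.mean(0).round(1),"bright",len(br),br.mean(0).round(1),"h",np.sort(h[h>8]).round(1)[-12:])
  ret = um.true_divide(
```

apply_moves --motion '[[[0,0,0],[0,0,0.96]],[[0,0,0],[0,0,0.96]],[[0,0,0],[0,0,0.96]],[[0,0,0],[0,0,0.96]],[[0,0,0],[0,0,0.96]],[[0,0,0],[0,0,0]]]' --grip 1.0

```text
time_s: 1.3
eef_pos: [215.4, -613.3, 231.4]
eef_rot: [3.141, 0.0, -0.167]
ft_force: [-0.4, 0.2, 0.9]
width: 0.996
finger_force: 0.0
```

```bash
cat > fit2.py <<'E'
from h import *
from scipy.optimize import least_squares
from scipy.spatial.transform import Rotation as R
Q=[]
for n in("scene","top"):
    W=np.load(n+"_w.npy"); im=cv2.imread(f"pics/{n}0.png").astype(int); ok=np.load(n+"_d.npy")>0
    m=ok&(abs(W[...,0]-638)<35)&(abs(W[...,1]-4)<35)&(W[...,2]>50)&(W[...,2]<100)
    Q.append(W[m])
for sel in((0,),(1,),(0,1)):
    P=np.vstack([Q[i] for i in sel]); o=np.array([638,4.2,74.6]); n=np.array([-.43,.02,.9])
    for it in range(8):
        l=P-o; h=l@n; r=np.linalg.norm(l-np.outer(h,n),axis=1)
        i=(abs(h)<2.5)&(r>13)&(r<23); c=P[i].mean(0); n=np.linalg.svd(P[i]-c)[2][2]; n*=np.sign(n[2])
        o=o+((c-o)@n)*n
    print(sel,i.sum(),n.round(3),np.arccos(n[2]).round(3),np.degrees(np.arctan2(n[1],n[0])).round(1),"o",o.round(1))
W=np.load("top_w.npy");im=cv2.imread("pics/top0.png").astype(int)
m=(abs(W[...,0]-638)<45)&(abs(W[...,1]-4)<45)&(W[...,2]>5)&(W[...,2]<16)&(im.max(-1)<85)
m=cv2.morphologyEx(m.astype(np.uint8),cv2.MORPH_OPEN,np.ones((3,3)))>0
print(m.sum(),cv2.minAreaRect(W[m][:,:2].astype(np.float32)))
from workcell import sensors; s=sensors.get_state(); print(s["time_s"],s["eef_pos"],s["eef_rot"],s["ft_force"])
E
python3 fit2.py
```

```text
(0,) 77 [-0.437  0.02   0.899] 0.453 177.4 o [638.3   4.2  74. ]
(1,) 110 [-0.454  0.023  0.891] 0.472 177.1 o [637.8   4.2  74.9]
(0, 1) 182 [-0.443  0.026  0.896] 0.459 176.6 o [638.1   4.2  74.5]
259 ((635.7867431640625, 3.4237823486328125), (68.43537139892578, 66.66001892089844), 86.22810363769531)
1.3 [ 215.41560869 -613.28192605  231.38393148] [ 3.14142559e+00  1.01904969e-04 -1.67298399e-01] [-0.44279843  0.16309654  0.85368112]
```

apply_moves --motion '[[[0.48,-0.805,0],[0,0,0]],[[0.48,-0.805,0],[0,0,0]],[[0.48,-0.805,0],[0,0,0]],[[0.48,-0.805,0],[0,0,0]],[[0.48,-0.805,0],[0,0,0]],[[0.48,-0.805,0],[0,0,0]],[[0.48,-0.805,0],[0,0,0]],[[0.48,-0.805,0],[0,0,0]]]'

```text
time_s: 1.97
eef_pos: [361.5, -440.5, 231.6]
eef_rot: [3.141, -0.0, -0.162]
ft_force: [0.7, -0.6, 0.1]
width: 1.002
finger_force: 0.0
```

apply_moves --motion '[[[0.48,-0.805,0],[0,0,0]],[[0.48,-0.805,0],[0,0,0]],[[0.48,-0.805,0],[0,0,0]],[[0.48,-0.805,0],[0,0,0]],[[0.48,-0.805,0],[0,0,0]],[[0.48,-0.805,0],[0,0,0]],[[0.48,-0.805,0],[0,0,0]],[[0.48,-0.805,0],[0,0,0]]]'

```text
time_s: 2.63
eef_pos: [506.8, -268.8, 231.6]
eef_rot: [3.141, -0.0, -0.162]
ft_force: [0.2, 0.6, 0.9]
width: 1.0
finger_force: 0.0
```

```bash
cat > st.py <<'E'
import sys
from h import *
from scipy.spatial.transform import Rotation as R
# usage: st.py x y z roll pitch yaw : tool-frame shift/turn (units) from measured pose to target
s=sensors.get_state(); p=s["eef_pos"];q=R.from_euler("xyz",s["eef_rot"])
print(round(s["time_s"],2),p.round(2),s["eef_rot"].round(4),"F",s["ft_force"].round(2),"M",s["moment"].round(2),"w",round(s["width"],3),s["finger_force"],s["joint_pos"].round(2))
if len(sys.argv)>6:
    a=[float(v) for v in sys.argv[1:7]]; t=R.from_euler("xyz",a[3:])
    print("shift(start axes)",(q.inv().apply(np.array(a[:3])-p)/30).round(3),"shift(end axes)",(t.inv().apply(np.array(a[:3])-p)/30).round(3),"turn",np.degrees((q.inv()*t).as_rotvec()/6).round(3))
E
python3 st.py 505.1 -269.1 143 3.1416 0 -0.164
```

```text
2.63 [ 506.84 -268.84  231.55] [ 3.1412e+00 -4.0000e-04 -1.6170e-01] F [0.22 0.57 0.85] M [ 0.02 -0.03  0.01] w 1.0 0.0 [ 0.71  0.17 -0.31  1.64  0.05  1.34 -1.33]
shift(start axes) [-0.057  0.017  2.952] shift(end axes) [-0.056  0.018  2.952] turn [ 0.004 -0.004  0.022]
```

apply_moves --motion '[[[-0.05,0.02,0.7],[0,0,0]],[[0,0,0.7],[0,0,0]],[[0,0,0.7],[0,0,0]],[[0,0,0.5],[0,0,0]],[[0,0,0.35],[0,0,0]],[[0,0,0],[0,0,0]]]'

```text
time_s: 3.13
eef_pos: [503.1, -269.6, 140.4]
eef_rot: [-3.14, 0.004, -0.163]
ft_force: [-1.4, -0.4, -0.2]
width: 0.996
finger_force: 0.0
```

```bash
python3 st.py 505.1 -269.1 143 3.1416 0 -0.164
python3 - <<'E'
from h import *
a,_=eyes.capture("scene");b,d=eyes.capture("top")
cr=lambda i,x,y,w,h,f: cv2.resize(i[y:y+h,x:x+w],(w*f,h*f),interpolation=cv2.INTER_CUBIC)
cv2.imwrite("pics/g1.png",np.hstack([cr(a,150,70,80,100,5),cr(b,330,130,80,100,5)]))
E
```

```text
3.13 [ 503.06 -269.64  140.4 ] [-3.1402  0.004  -0.163 ] F [-1.38 -0.38 -0.23] M [ 0.04 -0.   -0.02] w 0.996 0.0 [ 0.71  0.24 -0.3   1.75  0.08  1.17 -1.35]
shift(start axes) [ 0.064 -0.029 -0.087] shift(end axes) [ 0.064 -0.029 -0.087] turn [-0.013  0.038  0.009]
```

View pics/g1.png

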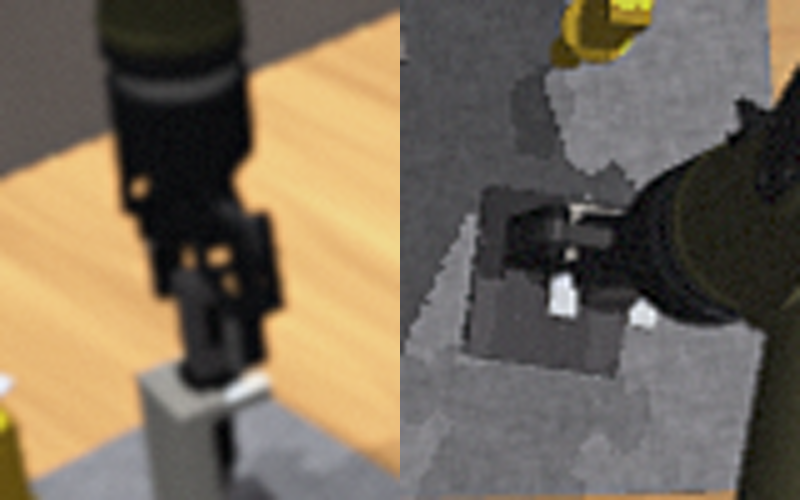

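The fingers straddle the dark square handle, which is at about (200,310) in the left crop. Closing now.

apply_moves --motion '[[[0,0,0],[0,0,0]],[[0,0,0],[0,0,0]],[[0,0,0],[0,0,0]],[[0,0,0],[0,0,0]],[[0,0,0],[0,0,0]],[[0,0,0],[0,0,0]],[[0,0,0],[0,0,0]],[[0,0,0],[0,0,0]]]' --grip 0.0 --grip_force 70

```text
time_s: 3.9
eef_pos: [504.7, -270.4, 143.3]
eef_rot: [3.141, -0.001, -0.165]
ft_force: [-1.2, 0.2, 3.1]
width: 0.25
finger_force: 68.7
```

```bash
python3 st.py
```

```text
3.9 [ 504.75 -270.39  143.31] [ 3.1412e+00 -7.0000e-04 -1.6480e-01] F [-1.17  0.2   3.15] M [-0.03  0.14 -0.01] w 0.25 68.72595548629761 [ 0.71  0.23 -0.3   1.75  0.08  1.17 -1.35]
```

apply_moves --motion '[[[0,0,-0.3],[0,0,0]],[[0,0,-0.5],[0,0,0]],[[0,0,-0.7],[0,0,0]],[[0,0,-0.8],[0,0,0]],[[0,0,-0.8],[0,0,0]],[[0,0,-0.5],[0,0,0]],[[0,0,0],[0,0,0]],[[0,0,0],[0,0,0]]]'

```text
time_s: 4.57
eef_pos: [504.7, -270.3, 251.2]
eef_rot: [3.141, -0.001, -0.165]
ft_force: [0.1, -0.2, -2.4]
width: 0.251
finger_force: 68.6
```

```bash
python3 st.py 453.8 -59.7 180 3.1416 0 -0.164
```

```text
4.57 [ 504.69 -270.32  251.18] [ 3.1411e+00 -1.0000e-03 -1.6480e-01] F [ 0.06 -0.22 -2.42] M [ 0.04 -0.01  0.03] w 0.251 68.56376051902771 [ 0.72  0.16 -0.3   1.61  0.05  1.37 -1.33]
shift(start axes) [-2.827 -6.648  2.367] shift(end axes) [-2.82  -6.65   2.373] turn [ 0.004 -0.009 -0.007]
```

apply_moves --motion '[[[-0.353,-0.831,0],[0,0,0]],[[-0.353,-0.831,0],[0,0,0]],[[-0.353,-0.831,0],[0,0,0]],[[-0.353,-0.831,0],[0,0,0]],[[-0.353,-0.831,0],[0,0,0]],[[-0.353,-0.831,0],[0,0,0]],[[-0.353,-0.831,0],[0,0,0]],[[-0.353,-0.831,0],[0,0,0]]]'

```text
time_s: 5.23
eef_pos: [452.0, -58.4, 248.7]
eef_rot: [-3.142, 0.003, -0.165]
ft_force: [0.3, 0.8, -0.8]
width: 0.251
finger_force: 68.6
```

apply_moves --motion '[[[0,0,0.6],[0,0,0]],[[0,0,0.7],[0,0,0]],[[0,0,0.6],[0,0,0]],[[0,0,0.3],[0,0,0]],[[0,0,0],[0,0,0]],[[0,0,0],[0,0,0]],[[0,0,0],[0,0,0]]]'

```text
time_s: 5.82
eef_pos: [454.1, -59.8, 185.4]
eef_rot: [-3.141, -0.001, -0.165]
ft_force: [0.4, 0.3, -1.1]
width: 0.251
finger_force: 68.7
```

```bash
python3 st.py 453.8 -59.7 151.3 3.1416 0 -0.164
python3 - <<'E'
from h import *
a,d=eyes.capture("scene")
s=sensors.get_state();p=s["eef_pos"]
for h in(110.3,96.3,78.3,18.3): print(h,proj("scene",p-[0,0,h]).round(1))
print("recess",proj("scene",[453.8,-59.7,45]).round(1))
cv2.imwrite("pics/m1.png",cv2.resize(a[100:230,200:320],None,fx=4.6,fy=4.6,interpolation=cv2.INTER_CUBIC))
E
```

```text
5.82 [454.1  -59.77 185.36] [-3.1415e+00 -7.0000e-04 -1.6510e-01] F [ 0.43  0.26 -1.11] M [ 0.02 -0.   -0.01] w 0.251 68.70039582252502 [ 0.56 -0.05 -0.47  1.95 -0.02  1.23 -1.64]
shift(start axes) [-1.100e-02 -1.000e-03  1.135e+00] shift(end axes) [-1.000e-02 -1.000e-03  1.135e+00] turn [-0.001 -0.007 -0.01 ]
110.3 [255.3 182.1]
96.3 [255.3 178.2]
78.3 [255.3 173.1]
18.3 [255.2 155.2]
recess [255.5 190.3]
```

View pics/m1.png

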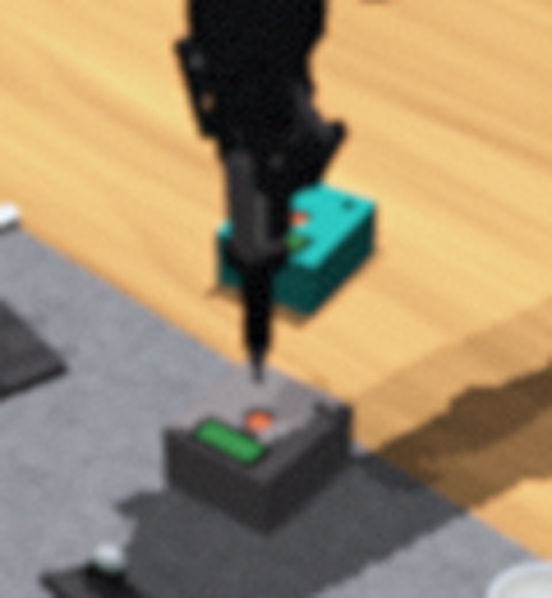

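The tip at about (256,183) sits straight above the copper pad at about (256,191), and both are where the projection predicts. Going down now.

apply_moves --motion '[[[0,0,0.5],[0,0,0]],[[0,0,0.35],[0,0,0]],[[0,0,0.2],[0,0,0]],[[0,0,0.1],[0,0,0]],[[0,0,0.1],[0,0,0]],[[0,0,0.1],[0,0,0]],[[0,0,0.05],[0,0,0]],[[0,0,0],[0,0,0]]]'

```text
time_s: 6.53
eef_pos: [453.7, -59.7, 143.0]
eef_rot: [3.141, 0.0, -0.165]
ft_force: [-1.1, 0.4, 2.9]
width: 0.251
finger_force: 69.1
```

apply_moves --motion '[[[0,0,0.03],[0,0,0]],[[0,0,0],[0,0,0]],[[0,0,0],[0,0,0]],[[0,0,0],[0,0,0]]]'

```text
time_s: 6.87
eef_pos: [454.0, -59.7, 142.2]
eef_rot: [3.141, -0.001, -0.165]
ft_force: [-1.1, 0.1, 2.7]
width: 0.248
finger_force: 69.1
```

```bash
python3 st.py 453.8 -59.7 141.3 3.1416 0 -0.164
```

```text
6.87 [453.96 -59.69 142.24] [ 3.1414e+00 -8.0000e-04 -1.6490e-01] F [-1.13  0.11  2.7 ] M [ 0.04  0.42 -0.01] w 0.248 69.14198756217957 [ 0.56 -0.   -0.48  2.01 -0.    1.14 -1.66]
shift(start axes) [-0.005  0.001  0.031] shift(end axes) [-0.005  0.001  0.031] turn [ 0.002 -0.007 -0.008]
```

apply_moves --motion '[[[0,0,0.05],[0,0,0]],[[0,0,0],[0,0,0]],[[0,0,0],[0,0,0]],[[0,0,0],[0,0,0]],[[0,0,0],[0,0,0]],[[0,0,0],[0,0,0]],[[0,0,0],[0,0,0]],[[0,0,0],[0,0,0]]]'

```text
time_s: 7.53
eef_pos: [453.9, -59.7, 140.5]
eef_rot: [3.141, -0.0, -0.165]
ft_force: [-1.0, 0.2, 5.2]
width: 0.248
finger_force: 69.3
```

apply_moves --motion '[[[0,0,0],[0,0,0]],[[0,0,0],[0,0,0]],[[0,0,0],[0,0,0]],[[0,0,0],[0,0,0]],[[0,0,0],[0,0,0]],[[0,0,0],[0,0,0]]]'

```text
time_s: 8.03
eef_pos: [453.8, -59.7, 140.5]
eef_rot: [3.142, -0.0, -0.165]
ft_force: [-1.1, 0.9, 5.1]
width: 0.245
finger_force: 69.3
```

```bash
python3 st.py 453.8 -59.7 141.3 3.1416 0 -0.164
```

```text
8.03 [453.79 -59.67 140.45] [ 3.1415e+00 -3.0000e-04 -1.6490e-01] F [-1.12  0.89  5.06] M [-0.01  0.19 -0.03] w 0.245 69.30708646774292 [ 0.56 -0.   -0.48  2.01 -0.    1.13 -1.66]
shift(start axes) [ 0.     0.001 -0.028] shift(end axes) [ 0.     0.001 -0.028] turn [ 0.001 -0.003 -0.008]
```

apply_moves --motion '[[[0,0,-0.2],[0,0,0]],[[0,0,-0.4],[0,0,0]],[[0,0,-0.8],[0,0,0]],[[0,0,-0.8],[0,0,0]],[[0,0,-0.8],[0,0,0]],[[0,0,-0.5],[0,0,0]],[[0,0,-0.2],[0,0,0]],[[0,0,0],[0,0,0]]]'

```text
time_s: 8.7
eef_pos: [454.1, -59.7, 252.1]
eef_rot: [3.141, -0.002, -0.165]
ft_force: [0.4, -0.2, -1.7]
width: 0.244
finger_force: 68.7
```

```bash
cat > stone.py <<'E'
import sys
from h import *
from scipy.spatial.transform import Rotation as R
t=0.45;a=np.radians(176.5); n=np.array([np.sin(t)*np.cos(a),np.sin(t)*np.sin(a),np.cos(t)]); o=np.array([638,4.2,74.6])
hh=float(sys.argv[1])
s=sensors.get_state();p=s["eef_pos"];q=R.from_euler("xyz",s["eef_rot"]); z=q.apply([0,0,1])
ax=np.cross(z,-n);ang=np.arcsin(min(1,np.linalg.norm(ax))); rot=R.from_rotvec(ax/np.linalg.norm(ax)*ang); g=rot*q
T=o+n*(hh+110.3)
print(p.round(2),"F",s["ft_force"].round(2),"along n",(s["ft_force"]@n).round(2),"target",T.round(1),"tilt err deg",np.degrees(ang).round(2))
print("shift start",(q.inv().apply(T-p)/30).round(3),"shift end axes",(g.inv().apply(T-p)/30).round(3),"turn",(np.degrees((q.inv()*g).as_rotvec())/6).round(3))
e=p+110.3*z-o; print("tip h",(e@n).round(2),"lat world",(e-(e@n)*n).round(2), s["time_s"],s["joint_pos"].round(2))
E
python3 stone.py 55
```

```text
[454.06 -59.68 252.14] F [ 0.41 -0.16 -1.75] along n -1.76 target [566.2   8.6 223.4] tilt err deg 25.7
shift start [ 3.314 -2.859  0.961] shift end axes [ 2.546 -2.778  2.424] turn [ 0.447  4.259 -0.   ]
tip h 138.64 lat world [-123.59  -67.61  -57.6 ] 8.7 [ 0.57 -0.09 -0.46  1.86 -0.04  1.37 -1.62]
```

apply_moves --motion '[[[0.66,-0.57,0],[0,0,0]],[[0.66,-0.57,0],[0,0,0]],[[0.66,-0.57,0],[0,0,0]],[[0.66,-0.57,0],[0,0,0]],[[0.66,-0.57,0],[0,0,0]],[[0,0,0],[0,0,0]]]'

```text
time_s: 9.2
eef_pos: [567.1, 12.4, 248.5]
eef_rot: [-3.138, 0.003, -0.16]
ft_force: [-1.8, -0.4, -2.3]
width: 0.248
finger_force: 69.1
```

apply_moves --motion '[[[0,0,0],[0.075,0.71,0]],[[0,0,0],[0.075,0.71,0]],[[0,0,0],[0.075,0.71,0]],[[0,0,0],[0.075,0.71,0]],[[0,0,0],[0.075,0.71,0]],[[0,0,0],[0.075,0.71,0]],[[0,0,0],[0,0,0]],[[0,0,0],[0,0,0]]]'

```text
time_s: 9.87
eef_pos: [563.3, 7.9, 249.4]
eef_rot: [-3.093, -0.442, -0.176]
ft_force: [0.6, 0.4, -1.2]
width: 0.252
finger_force: 69.1
```

```bash
python3 stone.py 50
```

```text
[563.3    7.85 249.45] F [ 0.61  0.37 -1.22] along n -1.35 target [568.4   8.5 218.9] tilt err deg 0.33
shift start [-0.287 -0.002  0.991] shift end axes [-0.292 -0.     0.989] turn [ 0.014  0.054 -0.   ]
tip h 79.67 lat world [ 7.2  -1.45  3.52] 9.8667 [ 0.5  -0.19 -0.54  2.01 -0.07  0.86 -1.75]
```

apply_moves --motion '[[[-0.1,0,0.2],[0,0.05,0]],[[-0.1,0,0.3],[0,0,0]],[[-0.09,0,0.3],[0,0,0]],[[0,0,0.2],[0,0,0]],[[0,0,0],[0,0,0]],[[0,0,0],[0,0,0]],[[0,0,0],[0,0,0]]]'

```text
time_s: 10.45
eef_pos: [571.1, 9.1, 220.7]
eef_rot: [-3.091, -0.451, -0.177]
ft_force: [-0.3, -0.2, -0.9]
width: 0.253
finger_force: 69.1
```

```bash
python3 stone.py 38;  python3 - <<'E'
from h import *
from scipy.spatial.transform import Rotation as R
a,d=eyes.capture("scene")
s=sensors.get_state();p=s["eef_pos"];z=R.from_euler("xyz",s["eef_rot"]).apply([0,0,1])
for h in(110.3,96.3,78.3,18.3): print(h,proj("scene",p+z*h).round(1))
o=np.array([638,4.2,74.6]);print("stone22",proj("scene",o-z*22).round(1),"plate",proj("scene",o).round(1))
cv2.imwrite("pics/s1.png",cv2.resize(a[150:270,170:280],None,fx=5,fy=5,interpolation=cv2.INTER_CUBIC))
E
```

```text
[571.1    9.11 220.69] F [-0.33 -0.16 -0.93] along n -0.7 target [573.6   8.1 208.1] tilt err deg 0.21
shift start [-0.103  0.038  0.414] shift end axes [-0.101  0.038  0.414] turn [-0.008 -0.035  0.   ]
tip h 50.42 lat world [3.24 0.67 1.54] 10.45 [ 0.5  -0.16 -0.56  2.04 -0.04  0.78 -1.78]
110.3 [226.1 210.5]
96.3 [227.8 205.5]
78.3 [230.1 199. ]
18.3 [237.9 176.7]
stone22 [223.5 220.2] plate [220.8 227.8]
```

View pics/s1.png

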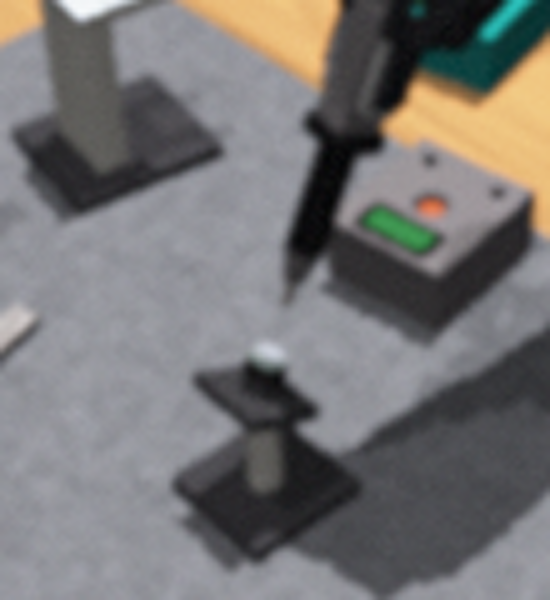

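The tip is at about (227,210) and the stone at about (223,220.5). The probe leans square to the stone but sits about 3.5 mm to one side. I'll correct that and close in.

apply_moves --motion '[[[-0.1,0.03,0.2],[0,0,0]],[[0,0,0.2],[0,0,0]],[[0,0,0.1],[0,0,0]],[[0,0,0],[0,0,0]],[[0,0,0],[0,0,0]],[[0,0,0],[0,0,0]]]'

```text
time_s: 11.0
eef_pos: [574.6, 8.2, 205.9]
eef_rot: [-3.091, -0.451, -0.177]
ft_force: [-0.4, -0.6, -0.7]
width: 0.247
finger_force: 69.1
```

```bash
python3 stone.py 30;  python3 - <<'E'
from h import *
from scipy.spatial.transform import Rotation as R
s=sensors.get_state();p=s["eef_pos"];z=R.from_euler("xyz",s["eef_rot"]).apply([0,0,1])
o=np.array([638,4.2,74.6]); L=[]
c=[]
for n,x0 in(("scene",None),("top",None)):
    a,d=eyes.capture(n)
    f=5
    t=proj(n,p+z*110.3); q=proj(n,o-z*22)
    print(n,"tip",t.round(1),"stone",q.round(1))
    x,y=int(q[0])-35,int(q[1])-45
    b=cv2.resize(a[y:y+80,x:x+70],None,fx=f,fy=f,interpolation=cv2.INTER_CUBIC)
    for pt,col in((t,(0,0,255)),(q,(0,255,0))):
        u=((pt-[x,y]+.5)*f).astype(int); cv2.drawMarker(b,tuple(int(k) for k in u),col,cv2.MARKER_CROSS,9,1)
    c.append(b)
cv2.imwrite("pics/s2.png",np.hstack(c))
E
```

```text
[574.59   8.25 205.89] F [-0.44 -0.61 -0.71] along n -0.46 target [577.1   7.9 200.9] tilt err deg 0.23
shift start [0.003 0.005 0.185] shift end axes [0.004 0.005 0.185] turn [-0.005 -0.037 -0.   ]
tip h 35.55 lat world [0.31 0.16 0.14] 11.0 [ 0.51 -0.13 -0.56  2.05 -0.02  0.75 -1.79]
scene tip [225.1 215.6] stone [223.5 220.2]
top tip [265.1 145. ] stone [265.1 143.9]
```

View pics/s2.png

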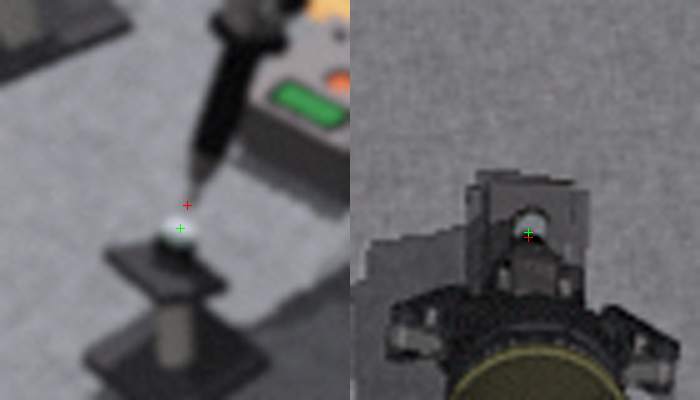

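The predicted and seen tip agree to about 1 px. In the images the tip looks about 1 to 2 mm towards (-x,+y) from the stone's middle, so I'll nudge it slightly and feel downward in small steps.

apply_moves --motion '[[[0.03,0.03,0.1],[0,0,0]],[[0,0,0.1],[0,0,0]],[[0,0,0.1],[0,0,0]],[[0,0,0],[0,0,0]],[[0,0,0],[0,0,0]],[[0,0,0],[0,0,0]]]'

```text
time_s: 11.6
eef_pos: [579.1, 7.0, 198.0]
eef_rot: [-3.091, -0.451, -0.177]
ft_force: [-0.2, 0.2, -0.9]
width: 0.248
finger_force: 69.1
```

apply_moves --motion '[[[0,0,0.04],[0,0,0]],[[0,0,0],[0,0,0]],[[0,0,0],[0,0,0]],[[0,0,0],[0,0,0]]]'

```text
time_s: 11.93
eef_pos: [579.6, 6.9, 197.0]
eef_rot: [-3.091, -0.451, -0.177]
ft_force: [0.2, 0.9, -0.5]
width: 0.256
finger_force: 69.1
```

apply_moves --motion '[[[0,0,0.04],[0,0,0]],[[0,0,0],[0,0,0]],[[0,0,0],[0,0,0]],[[0,0,0],[0,0,0]]]'

```text
time_s: 12.27
eef_pos: [580.1, 6.9, 195.9]
eef_rot: [-3.091, -0.451, -0.177]
ft_force: [0.7, -0.1, -0.9]
width: 0.245
finger_force: 69.1
```

apply_moves --motion '[[[0,0,0.04],[0,0,0]],[[0,0,0],[0,0,0]],[[0,0,0],[0,0,0]],[[0,0,0],[0,0,0]]]'

```text
time_s: 12.6
eef_pos: [580.7, 6.9, 194.8]
eef_rot: [-3.091, -0.451, -0.177]
ft_force: [-0.1, 0.8, -1.2]
width: 0.247
finger_force: 69.1
```

```bash
python3 stone.py 22
```

```text
[580.67   6.86 194.8 ] F [-0.11  0.81 -1.25] along n -1.05 target [580.6   7.7 193.7] tilt err deg 0.21
shift start [-0.023 -0.026  0.03 ] shift end axes [-0.023 -0.026  0.03 ] turn [-0.004 -0.035 -0.   ]
tip h 22.9 lat world [ 0.87 -0.89  0.44] 12.6 [ 0.51 -0.11 -0.57  2.05  0.    0.73 -1.81]
```

apply_moves --motion '[[[0,0,0.04],[0,0,0]],[[0,0,0],[0,0,0]],[[0,0,0],[0,0,0]],[[0,0,0],[0,0,0]]]'

```text
time_s: 12.93
eef_pos: [581.3, 6.8, 193.9]
eef_rot: [-3.091, -0.451, -0.177]
ft_force: [0.1, -0.0, -0.9]
width: 0.247
finger_force: 69.2
```

apply_moves --motion '[[[0,0,0.04],[0,0,0]],[[0,0,0],[0,0,0]],[[0,0,0],[0,0,0]],[[0,0,0],[0,0,0]]]'

```text
time_s: 13.27
eef_pos: [581.8, 6.8, 192.8]
eef_rot: [-3.091, -0.451, -0.177]
ft_force: [-0.9, -0.2, 0.3]
width: 0.249
finger_force: 69.3
```

apply_moves --motion '[[[0,0,0.03],[0,0,0]],[[0,0,0],[0,0,0]],[[0,0,0],[0,0,0]],[[0,0,0],[0,0,0]]]'

```text
time_s: 13.6
eef_pos: [582.2, 6.8, 192.0]
eef_rot: [-3.091, -0.451, -0.177]
ft_force: [-1.9, -0.2, 1.9]
width: 0.249
finger_force: 69.3
```

```bash
python3 stone.py 22; python3 stone.py 22
python3 - <<'E'
from h import *
eyes.capture("scene")
E
python3 stone.py 22
```

```text
[582.23   6.77 192.  ] F [-1.93 -0.24  1.87] along n 2.51 target [580.6   7.7 193.7] tilt err deg 0.23
shift start [-0.029 -0.025 -0.077] shift end axes [-0.029 -0.025 -0.077] turn [-0.004 -0.039  0.   ]
tip h 19.69 lat world [ 1.07 -0.91  0.54] 13.6 [ 0.51 -0.1  -0.57  2.06  0.01  0.72 -1.81]
[582.23   6.77 192.  ] F [-1.93 -0.24  1.87] along n 2.51 target [580.6   7.7 193.7] tilt err deg 0.23
shift start [-0.029 -0.025 -0.077] shift end axes [-0.029 -0.025 -0.077] turn [-0.004 -0.039  0.   ]
tip h 19.69 lat world [ 1.07 -0.91  0.54] 13.6 [ 0.51 -0.1  -0.57  2.06  0.01  0.72 -1.81]
[582.23   6.77 192.01] F [-1.66  1.16  0.97] along n 1.62 target [580.6   7.7 193.7] tilt err deg 0.23
shift start [-0.029 -0.025 -0.077] shift end axes [-0.03  -0.025 -0.077] turn [-0.004 -0.039 -0.   ]
tip h 19.7 lat world [ 1.08 -0.9   0.55] 13.65 [ 0.51 -0.1  -0.57  2.06  0.01  0.72 -1.81]
```

```bash
cat > avg.py <<'E'
from h import *
n=np.array([-0.434,0.0266,0.9004]);f=[];p=[]
for _ in range(10):
    eyes.capture("scene"); s=sensors.get_state(); f.append(s["ft_force"]@n); p.append(s["eef_pos"])
print(np.mean(f).round(2),np.std(f).round(2),np.mean(p,0).round(2),s["time_s"])
E
python3 avg.py
```

```text
1.49 0.43 [582.2    6.76 191.96] 14.15
```

apply_moves --motion '[[[0,0,0.03],[0,0,0]],[[0,0,0.02],[0,0,0]],[[0,0,0],[0,0,0]],[[0,0,0],[0,0,0]]]'

```text
time_s: 14.48
eef_pos: [582.9, 6.8, 190.6]
eef_rot: [-3.091, -0.451, -0.177]
ft_force: [-1.8, 0.5, 2.2]
width: 0.251
finger_force: 69.5
```

```bash
python3 avg.py; python3 stone.py 20
```

```text
2.66 0.65 [582.84   6.72 190.61] 14.9833
[582.82   6.73 190.58] F [-1.42  0.64  2.74] along n 3.1 target [581.4   7.7 191.9] tilt err deg 0.23
shift start [-0.026 -0.025 -0.062] shift end axes [-0.027 -0.025 -0.062] turn [-0.004 -0.037 -0.   ]
tip h 18.15 lat world [ 0.98 -0.9   0.5 ] 14.9833 [ 0.51 -0.1  -0.57  2.06  0.01  0.72 -1.82]
```

apply_moves --motion '[[[0,0,0.025],[0,0,0]],[[0,0,0],[0,0,0]],[[0,0,0],[0,0,0]],[[0,0,0],[0,0,0]],[[0,0,0],[0,0,0]],[[0,0,0],[0,0,0]],[[0,0,0],[0,0,0]],[[0,0,0],[0,0,0]]]'

```text
time_s: 15.65
eef_pos: [583.1, 6.7, 189.9]
eef_rot: [-3.091, -0.451, -0.177]
ft_force: [-1.2, 0.5, 2.9]
width: 0.252
finger_force: 69.6
```

```bash
python3 avg.py; python3 avg.py;  python3 stone.py 20
python3 - <<'E'
from h import *
a,_=eyes.capture("scene");cv2.imwrite("pics/s3.png",cv2.resize(a[160:260,180:270],None,fx=6,fy=6,interpolation=cv2.INTER_CUBIC))
E
```

```text
3.17 0.4 [583.15   6.71 189.89] 16.15
3.15 0.43 [583.13   6.7  189.87] 16.65
[583.14   6.72 189.87] F [-0.86 -0.76  2.7 ] along n 2.79 target [581.4   7.7 191.9] tilt err deg 0.22
shift start [-0.025 -0.025 -0.087] shift end axes [-0.026 -0.025 -0.087] turn [-0.004 -0.037 -0.   ]
tip h 17.38 lat world [ 0.95 -0.89  0.49] 16.65 [ 0.51 -0.09 -0.57  2.06  0.01  0.71 -1.82]
```

View pics/s3.png

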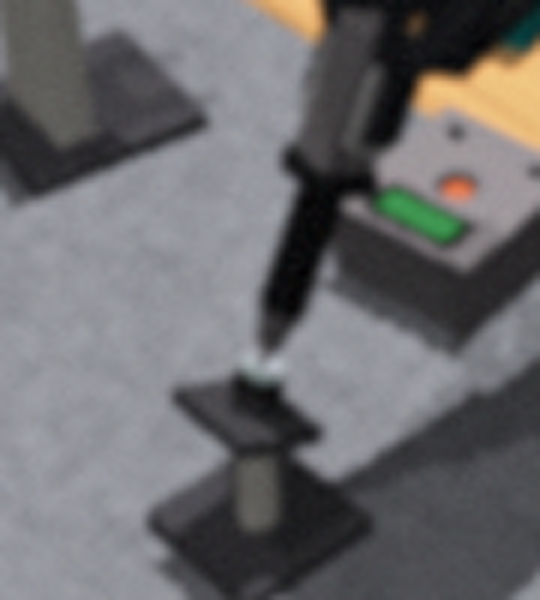

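The tip sits in the middle of the stone, at about (268,352) in the crop, and has held for about 1.7 s at roughly 4 N. Retracting and straightening up.

apply_moves --motion '[[[0,0,-0.1],[0,0,0]],[[0,0,-0.3],[0,0,0]],[[0,0,-0.6],[0,0,0]],[[0,0,-0.6],[0,0,0]],[[0,0,-0.5],[0,0,0]],[[0,0,-0.2],[0,0,0]],[[0,0,0],[0,0,0]]]'

```text
time_s: 17.28
eef_pos: [552.8, 8.5, 253.2]
eef_rot: [-3.092, -0.453, -0.176]
ft_force: [1.3, 0.1, -1.4]
width: 0.248
finger_force: 69.2
```

apply_moves --motion '[[[0,0,0],[-0.075,-0.72,0]],[[0,0,0],[-0.075,-0.72,0]],[[0,0,0],[-0.075,-0.72,0]],[[0,0,0],[-0.075,-0.72,0]],[[0,0,0],[-0.075,-0.72,0]],[[0,0,0],[-0.075,-0.72,0]],[[0,0,0],[0,0,0]],[[0,0,0],[0,0,0]]]'

```text
time_s: 17.95
eef_pos: [553.1, 8.6, 249.7]
eef_rot: [-3.14, 0.004, -0.165]
ft_force: [0.1, 0.1, -2.1]
width: 0.249
finger_force: 69.1
```

```bash
python3 st.py 504.7 -270.3 260 3.1416 0 -0.164
```

```text
17.95 [553.1    8.63 249.71] [-3.1401  0.0035 -0.1647] F [ 0.06  0.13 -2.14] M [ 0.04 -0.03 -0.05] w 0.249 69.11098837852478 [ 0.47  0.15 -0.59  1.65  0.08  1.37 -1.86]
shift(start axes) [-0.068  9.436 -0.357] shift(end axes) [-0.074  9.436 -0.343] turn [-0.014  0.034 -0.007]
```

apply_moves --motion '[[[-0.01,0.6,-0.1],[0,0.03,0]],[[-0.01,0.85,-0.1],[0,0,0]],[[-0.01,0.85,-0.1],[0,0,0]],[[-0.01,0.85,0],[0,0,0]],[[-0.01,0.85,0],[0,0,0]],[[-0.01,0.85,0],[0,0,0]],[[-0.01,0.85,0],[0,0,0]],[[0,0.85,0],[0,0,0]]]'

```text
time_s: 18.62
eef_pos: [517.3, -185.6, 261.0]
eef_rot: [3.14, -0.004, -0.165]
ft_force: [0.9, 0.3, -1.2]
width: 0.246
finger_force: 69.1
```

apply_moves --motion '[[[0,0.85,0],[0,0,0]],[[0,0.8,0],[0,0,0]],[[0,0.7,0],[0,0,0]],[[0,0.45,0],[0,0,0]],[[0,0.09,0],[0,0,0]],[[0,0,0],[0,0,0]],[[0,0,0],[0,0,0]],[[0,0,0],[0,0,0]]]'

```text
time_s: 19.28
eef_pos: [505.0, -268.3, 261.0]
eef_rot: [-3.141, -0.003, -0.162]
ft_force: [-0.2, 0.2, -1.8]
width: 0.251
finger_force: 69.2
```

```bash
python3 st.py 504.7 -270.3 143.3 3.1416 0 -0.164
```

```text
19.28 [ 504.97 -268.32  261.03] [-3.141e+00 -2.600e-03 -1.620e-01] F [-0.24  0.18 -1.84] M [ 0.04 -0.01 -0.05] w 0.251 69.17002201080322 [ 0.77  0.16 -0.37  1.6   0.06  1.39 -1.34]
shift(start axes) [-0.009  0.069  3.924] shift(end axes) [2.000e-03 6.700e-02 3.924e+00] turn [-0.006 -0.025  0.019]
```

apply_moves --motion '[[[0,0.067,0.3],[0,-0.02,0.02]],[[0,0,0.6],[0,0,0]],[[0,0,0.7],[0,0,0]],[[0,0,0.7],[0,0,0]],[[0,0,0.6],[0,0,0]],[[0,0,0.4],[0,0,0]],[[0,0,0],[0,0,0]],[[0,0,0],[0,0,0]]]'

```text
time_s: 19.95
eef_pos: [504.0, -271.9, 161.4]
eef_rot: [-3.141, 0.001, -0.166]
ft_force: [-0.4, 0.3, -1.6]
width: 0.246
finger_force: 69.1
```

```bash
python3 st.py 504.7 -270.3 143.3 3.1416 0 -0.164;  python3 - <<'E'
from h import *
a,_=eyes.capture("scene");cv2.imwrite("pics/f1.png",cv2.resize(a[100:200,150:240],None,fx=6,fy=6,interpolation=cv2.INTER_CUBIC))
E
```

```text
19.95 [ 503.97 -271.89  161.41] [-3.1411e+00  1.0000e-03 -1.6630e-01] F [-0.38  0.3  -1.64] M [ 0.02 -0.06 -0.02] w 0.246 69.13671255111694 [ 0.77  0.22 -0.37  1.73  0.09  1.21 -1.36]
shift(start axes) [ 0.016 -0.056  0.604] shift(end axes) [ 0.015 -0.056  0.604] turn [-0.005  0.009 -0.022]
```

View pics/f1.png

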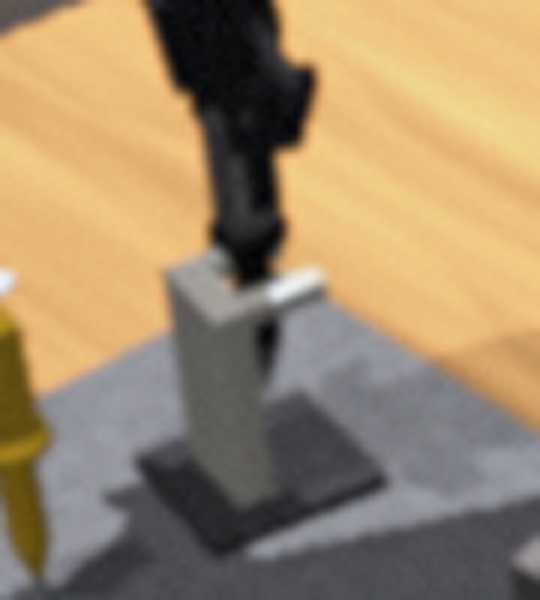

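The barrel is in the fork gap at about (255,280) in the crop, with the collar above the prongs. Lowering.

apply_moves --motion '[[[0.015,-0.05,0.15],[0,0,-0.02]],[[0,0,0.2],[0,0,0]],[[0,0,0.15],[0,0,0]],[[0,0,0.08],[0,0,0]],[[0,0,0],[0,0,0]],[[0,0,0],[0,0,0]],[[0,0,0],[0,0,0]]]'

```text
time_s: 20.58
eef_pos: [504.8, -271.2, 144.6]
eef_rot: [3.141, -0.0, -0.165]
ft_force: [0.1, -0.3, -1.4]
width: 0.25
finger_force: 69.1
```

```bash
python3 st.py 504.7 -270.3 143.3 3.1416 0 -0.164
```

```text
20.58 [ 504.8  -271.18  144.64] [ 3.1415e+00 -3.0000e-04 -1.6510e-01] F [ 0.11 -0.32 -1.45] M [-0.01 -0.01 -0.02] w 0.25 69.1363799571991 [ 0.77  0.24 -0.37  1.75  0.09  1.17 -1.36]
shift(start axes) [-0.008 -0.028  0.045] shift(end axes) [-0.008 -0.028  0.045] turn [ 0.001 -0.003 -0.01 ]
```

apply_moves --motion '[[[0,-0.025,0.02],[0,0,0]],[[0,0,0.02],[0,0,0]],[[0,0,0],[0,0,0]],[[0,0,0],[0,0,0]],[[0,0,0],[0,0,0]]]'

```text
time_s: 21.0
eef_pos: [504.9, -270.3, 143.4]
eef_rot: [3.142, -0.0, -0.165]
ft_force: [-0.2, 0.7, 0.0]
width: 0.251
finger_force: 69.5
```

```bash
python3 st.py 504.7 -270.3 143.3 3.1416 0 -0.164
```

```text
21.0 [ 504.93 -270.28  143.37] [ 3.1415e+00 -2.0000e-04 -1.6480e-01] F [-0.18  0.65  0.02] M [ 0.   -0.05 -0.  ] w 0.251 69.46124911308289 [ 0.77  0.24 -0.37  1.75  0.09  1.17 -1.36]
shift(start axes) [-0.007  0.002  0.002] shift(end axes) [-0.007  0.002  0.002] turn [ 0.001 -0.002 -0.008]
```

Seated: the wrist no longer carries the weight. Releasing and backing straight up.

apply_moves --motion '[[[0,0,0],[0,0,0]],[[0,0,0],[0,0,0]],[[0,0,0],[0,0,0]],[[0,0,0],[0,0,0]],[[0,0,0],[0,0,0]],[[0,0,0],[0,0,0]],[[0,0,0],[0,0,0]],[[0,0,0],[0,0,0]]]' --grip 1.0

```text
time_s: 21.67
eef_pos: [504.8, -270.3, 143.3]
eef_rot: [3.142, 0.0, -0.165]
ft_force: [0.1, -1.0, -0.2]
width: 1.002
finger_force: 0.0
```

apply_moves --motion '[[[0,0,-0.3],[0,0,0]],[[0,0,-0.5],[0,0,0]],[[0,0,-0.7],[0,0,0]],[[0,0,-0.8],[0,0,0]],[[0,0,-0.8],[0,0,0]],[[0,0,-0.6],[0,0,0]],[[0,0,-0.2],[0,0,0]],[[0,0,0],[0,0,0]]]'

```text
time_s: 22.33
eef_pos: [505.8, -270.7, 262.6]
eef_rot: [3.14, -0.004, -0.165]
ft_force: [-0.1, 0.3, -0.1]
width: 1.003
finger_force: 0.0
```

```bash
python3 st.py;  python3 - <<'E'
from h import *
a,_=eyes.capture("scene");cv2.imwrite("pics/e1.png",cv2.resize(a[100:330,100:400],None,fx=2.5,fy=2.5,interpolation=cv2.INTER_CUBIC))
E
```

```text
22.33 [ 505.83 -270.68  262.63] [ 3.14   -0.0038 -0.1649] F [-0.13  0.27 -0.11] M [-0.    0.03 -0.02] w 1.003 0.0 [ 0.77  0.16 -0.37  1.59  0.06  1.39 -1.34]
```

View pics/e1.png

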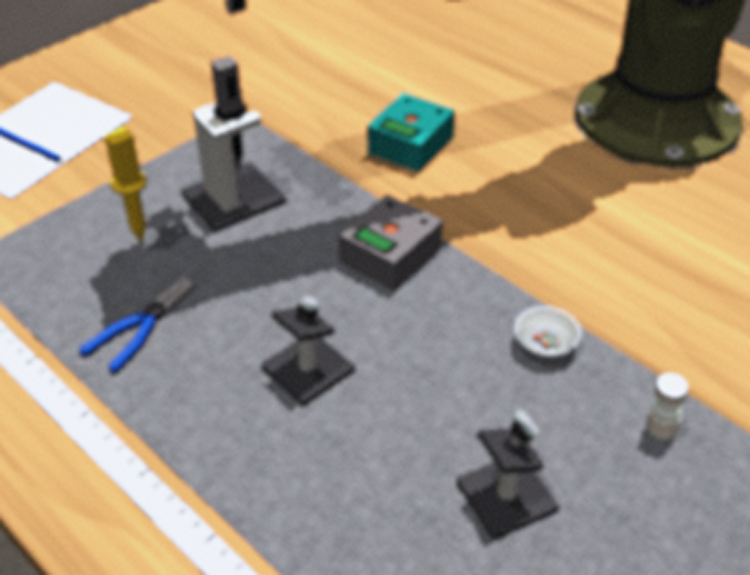

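The probe hangs upright in its fork at (228,95) in the crop, the gripper is clear of it, and the bystanders have not moved.

```bash
python3 -c "
from workcell import job
print(job.close_job())"
```

```text
the job is handed in; nothing more can be done
None
```

I handed the job in at about 22 s: the meter pad was pressed fully down at about 6.5 N for over half a second, the round stone was pressed at about 4 N (roughly half way in) for over 1.5 s, and the probe hangs upright in its fork, released, with the bead, pliers, dish and jar left alone.

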